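# Lock a bearing in its vee fixture

### The job

Swing the clamp handle on the sliding jaw until it is fully loose, push the jaw forward until it has pushed the bearing fully home into the vee block, then swing the clamp handle back until it is fully tight, so that the jaw stays locked against the bearing. Leave the other things on the bench where they are.

Things in the scene. Friction and masses are not known exactly. Their poses are not given: they have to be found in the camera images.
- fixture: Fixture screwed to the bench: dark steel plate 300 x 124 x 14 mm, flat, with two low steel guide rails along its long sides (14 wide, top 28 mm above the bench, from x = -150 to +70 mm) and a cream 90 degree vee block at its +x end (90 mm wide, top 42 mm above the bench, opening towards -x). Origin: centre of the underside; x runs along the plate from the jaw to the vee block, z up, so y is to the left when looking towards the vee.
- vee_home (a point): Point on the plate's top surface (14 mm above the bench) where the centre of the bearing's underside lies when it touches both flanks of the vee; 70 mm in front of the fixture's origin, axes as the fixture's.
- bearing: Loose steel ball bearing lying flat on the plate between jaw and vee: a disc of 62 mm diameter, 18 mm high, about 0.25 kg, slides easily (oiled). Origin: centre of its underside. At the start it is 10 to 25 mm short of home.
- jaw (a joint): Travel of the sliding jaw along the fixture's x, m: 0 at the rear end, growing towards the vee, 0.125 at most. The jaw touches the fully seated bearing at 0.109. Free, it needs about 3 N to slide and stays where it is left; with the clamp tight it holds against 30 N.
- jaw_face (a point): Centre of the jaw's flat steel front face (towards the vee), 32 mm above the bench, axes as the fixture's. The jaw is a cream block 60 mm long in x, 88 mm wide, from just over the plate to 50 mm above the bench, with 17 mm wings over the rails (30 to 40 mm above the bench, 50 mm long).
- jaw_back (a point): Centre of the jaw's flat rear face, 60 mm behind jaw_face and at the same height; a good place to push. Moves with the jaw.
- clamp_axis (a point): Upright turning axis of the clamp handle, in the middle of the jaw's top (50 mm above the bench). A black hub of 34 mm diameter stands on it, top 70 mm above the bench.
- clamp_grip (a point): On the centre line of the black upright grip at the end of the clamp handle: a cylinder of 18 mm diameter, from 57 to 103 mm above the bench, at 75 mm from clamp_axis, joined to the hub by a 12 mm steel arm (57 to 71 mm above the bench). The point is 89 mm above the bench.
- clamp (a joint): Angle of the clamp handle, rad: 0 fully loose, 1.4 fully tight (hard stops at both). It tightens clockwise seen from above. At angle q the arm points (130 degrees - q) counter-clockwise from the fixture's x axis, seen from above: loose it points to the left and rear, tight to the left and front. The clamp begins to bite at about 0.6 and is tight above 1.1. The handle stays where it is left; it takes about 3.5 N at the grip when loose and up to about 6 N when tight.
- big_bearing: Bystander: bearing of 90 mm diameter, 23 mm high, lying on the bench. Origin: centre of its underside.
- grease_tin: Bystander: closed metal tin, 66 mm diameter, 70 mm high. Origin: centre of its underside.
- hex_driver: Bystander: screwdriver, about 0.2 m long, lying on the bench along its x axis.
Mind the look-alikes: they are no part of the job. What is shaped like the bearing but yellow is not meant.

How it is judged:
On the way, in this order (a step that is already met when the one before it is completed fails the run):
1. the clamp handle is swung loose (angle under 0.5 rad) while the jaw still stands at least 19 mm short of the seated bearing (value of joint clamp below 0.5 rad and x of jaw_face in the frame of vee_home below -0.05 m), for 0.1 s.
2. the jaw is pushed up and the bearing is home in the vee (value of joint jaw above 0.1065 m and horizontal distance between bearing and vee_home below 0.003 m), for 0.1 s.
At the end, for the whole second after the job is handed in: The bearing lies flat and still, within 3 mm of its home in the vee; the jaw is within 2.5 mm of touching it (jaw travel over 0.1065 m) and at rest; the clamp handle is tight (angle over 1.1 rad) (all of step 2 and value of joint clamp above 1.1 rad and angle between bearing's own z axis and vertical below 0.05 rad and linear speed of bearing below 0.01 m/s and velocity of joint jaw below 0.005 m/s).
It fails at once if the big bearing, the tin or the screwdriver is moved by more than 30 mm (distance of any of big_bearing, grease_tin, hex_driver from where it was at the start of the episode above 0.03 m).
It also fails if it takes over 67 s, if anything falls off the work surface, if the arm or the gripper's body presses on something with over 40 N, if the wrist force passes 120 N, or if a joint passes its speed limit or range.

### The arm

A 6-joint arm with a two-finger parallel gripper is mounted at the origin on the work surface. World frame = base frame: x ahead of the robot, y to its left, z up, the work surface at z = 0. Lengths are in m, angles in rad, forces in N, time in s.
With the tool pointing down it reaches from about 0.35 to 0.975 m from the base axis. Payload 17.4 kg.
Tool frame: the origin (TCP) lies midway between the tips of the shut fingers; the grasp point (between the pads) lies 19 mm behind it; z points along the fingers, x is the direction in which the jaws open and shut, and the axes are right-handed (so a half turn about z gives the same grasp; the last joint's range is limited). The gripper opens to 85 mm and grips with 20 to 120 N. Pads are 22 mm wide; open, the fingers measure 114 mm over their backs; the gripper's body (76 mm by 85 mm) begins 54 mm behind the grasp point. The pads swing forward as they close: fully open they stand 13 mm farther back than shut.
Start: joints at [1.266, 0.116, 1.442, -0, 1.584, -0.038], TCP at [0.178, 0.651, 0.231] pointing down, gripper open.
Joint ranges: [-2.83, 2.83], [-0.83, 2.19], [0.07, 2.5], [-1.14, 4.28], [0.01, 3], [-2.97, 2.97]. Speed limits (rad/s): [1.89, 1.89, 2.22, 3.14, 3.14, 3.14].

### API

Orientations are given as a 3x3 rotation matrix whose columns are the frame's x, y, z axes.
In Python, from cell import arm, claw, eyes gives the robot as it stands. Calls block until the motion is done:
- arm.move_pose(position, orientation): joint-space move of the TCP to a pose.
- arm.move_l(position, attitude=None, speed=0.15, max_force=None): straight line of the TCP; attitude=None keeps the orientation; speed is the mean speed in m/s. With max_force (N) it stops when the force on the tool has changed by that much, and returns True; else False.
- arm.move_joints(angles): joint-space move.
- claw.ungrasp() and claw.close_gripper(): open the fingers fully, or close them until they stop; the grip force is fixed at half the most.
- arm.wait(seconds).
- arm.inverse_kinematics(position, orientation): joint angles nearest the present ones, or None.
- eyes.snapshot(name): name is "side" or "top" or "wrist"; returns a dict with "image" (400x640x3 uint8, red, green, blue), "K" (3x3 intrinsics, pixels), "k1" (the pictures are not rectified: a ray, as slopes to the right and down, at radius r is drawn at 1 + k1 r^2 times it, then the intrinsics apply), "eye" and "orientation" of the camera in the world; the wrist camera has in their place "hand_eye" (4x4, takes a point from camera to tool coordinates, whose origin is the TCP and whose axes are the tool frame's). Camera axes: x right, y down, z forward; pixel columns grow to the right and rows downward; lengths in m; the calibration is good to about 2 mm. A picture is of the moment at which its call begins: read the wrist's pose just before it. There is no depth.
A pose or a line that the arm cannot do raises arm.PlanningError and nothing moves.
- arm.finish_job(): hands the job in, once; it reports no verdict.
Readings, each from a call of its own:
- arm.read_time(): time.
- arm.read_joint_pos(): joint angles.
- arm.read_joint_vel(): joint speeds.
- arm.read_effort(): joint torques, N m.
- arm.read_tcp_pos(): TCP position.
- arm.read_orientation(): TCP orientation.
- arm.read_wrist_force(): force on the tool from outside, world axes, zero at the start.
- arm.read_torque(): the same for the moment, N m.
- arm.read_width(): opening from 0.0 (shut) to 1.0 (fully open).
Only numpy, scipy, OpenCV 4.12 (cv2) and the standard library are available. Lean on these libraries where they do the work, as an engineer would, in place of code of your own. Each camera call takes 0.05 s, during which the arm holds its last target. There are 200 camera calls.

## Working session

There is one attempt and no reset: what is moved stays moved. The work goes in short steps, each a Python script; the robot and the scene stay as the last script left them, time stands still between calls to the robot, and variables do not carry over. Pictures are saved under pics/ and viewed, about 8 in all and at most 12, crops included, and the job is handed in when it is done.

```bash
mkdir -p pics; ls; python3 - <<'E'
from cell import arm, claw, eyes
import cv2
for n in ("top","side"):
    s=eyes.snapshot(n); cv2.imwrite(f"pics/{n}0.png",s["image"][:,:,::-1])
    print(n,s["K"],s["k1"],s["eye"],s["orientation"])
print(arm.read_time(),arm.read_orientation())
E
```

```text
pics
top [[449.23088323   0.         319.86108174]
 [  0.         449.23088323 198.01795511]
 [  0.           0.           1.        ]] 0.03202331542735154 [ 0.4127818  -0.01549129  1.17165183] [[-0.02868703 -0.98663122  0.16042411]
 [-0.99958359  0.02881526 -0.00152747]
 [-0.00311562 -0.16040113 -0.987047  ]]
side [[430.7164622    0.         313.46817715]
 [  0.         430.7164622  196.00105256]
 [  0.           0.           1.        ]] -0.03351512842967988 [ 0.50189447 -0.90516552  0.80531391] [[ 0.99244333 -0.08540632  0.08810215]
 [-0.12203103 -0.61190271  0.78146241]
 [-0.01283188 -0.78630836 -0.61770099]]
0.1 [[ 2.63649673e-01  9.64618456e-01 -2.88986658e-04]
 [ 9.64617919e-01 -2.63649832e-01 -1.01785834e-03]
 [-1.05803623e-03 -1.04036898e-05 -9.99999440e-01]]
```

View pics/top0.png

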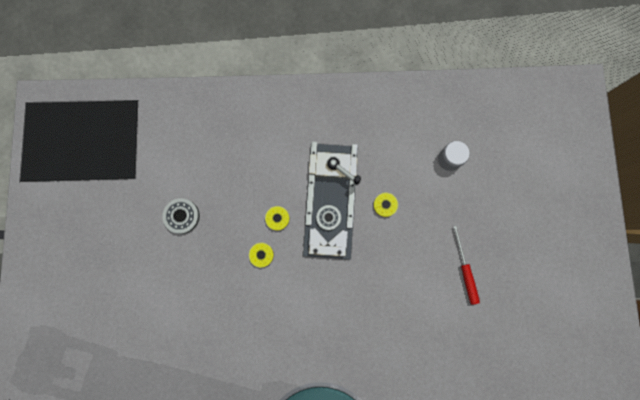

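View pics/side0.png

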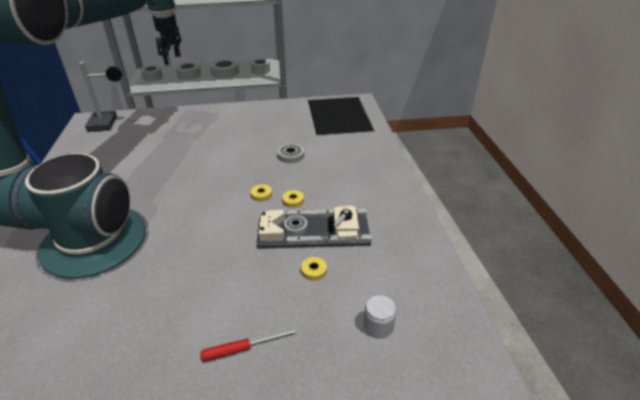

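Top view: the fixture is at columns 303–358, rows 143–259, with the vee towards the robot. The jaw is at about (333,165), the bearing at (328,217), and the grip at (357,180), which is the tight side. I'll enlarge it next.

```bash
cat > h.py <<'E'
import numpy as np, cv2
def ray(s,u,v):
    K=s["K"]; k=s["k1"]
    d=np.array([(u-K[0,2])/K[0,0],(v-K[1,2])/K[1,1]]); p=d.copy()
    for _ in range(20): p=d/(1+k*(p@p))
    return np.append(p,1)
def to_plane(s,u,v,z,R=None,t=None):
    R=s["orientation"] if R is None else R; t=s["eye"] if t is None else t
    d=R@ray(s,u,v); return t+d*(z-t[2])/d[2]
def proj(s,P,R=None,t=None):
    R=s["orientation"] if R is None else R; t=s["eye"] if t is None else t
    q=R.T@(np.asarray(P)-t); p=q[:2]/q[2]; p=p*(1+s["k1"]*(p@p))
    return p[0]*s["K"][0,0]+s["K"][0,2],p[1]*s["K"][1,1]+s["K"][1,2]
E
python3 - <<'E'
import cv2
i=cv2.imread("pics/top0.png")[135:270,280:390]
cv2.imwrite("pics/c0.png",cv2.resize(i,None,fx=4.4,fy=4.4,interpolation=cv2.INTER_CUBIC))
E
```

```text
(no output)
```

View pics/c0.png

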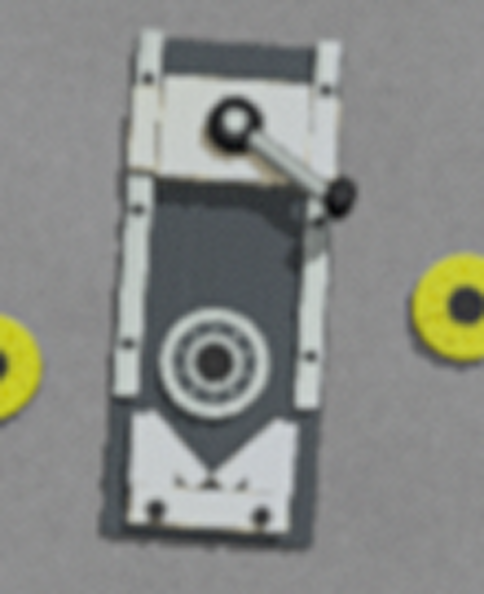

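The crop shows: plate front corners (100,538) and (312,548), rail rear corners (138,30) and (342,42), rail front ends (112,396) and (319,410), vee apex (212,470), bearing (215,363), hub (235,124), grip top (342,194). I'll fit the pose from these.

```bash
python3 - <<'E'
from cell import eyes
from h import *
from scipy.optimize import least_squares
s=eyes.snapshot("top")
c=lambda x,y:(280+(x+.5)/4.4-.5,135+(y+.5)/4.4-.5)
# image left = world +y = fixture right(-y)
F=[((-.15,-.062,.028),(138,30)),((-.15,.062,.028),(342,42)),((.07,-.062,.028),(112,396)),((.07,.062,.028),(319,410)),
((.15,-.062,.014),(101,540)),((.15,.062,.014),(312,549)),((.1138,0,.042),(212,470))]
def W(p,P): 
    a=p[2]; return np.array([p[0]+np.cos(a)*P[0]-np.sin(a)*P[1],p[1]+np.sin(a)*P[0]+np.cos(a)*P[1],P[2]])
f=lambda p:np.concatenate([np.subtract(proj(s,W(p,P)),c(*q)) for P,q in F])
r=least_squares(f,[.5,0,np.pi],x_scale=.01); p=r.x; print(p,r.fun.round(2)); np.save("fix.npy",p)
a=p[2];R=np.array([[np.cos(a),np.sin(a)],[-np.sin(a),np.cos(a)]])
for n,q,z in (("bearing",(215,363),.032),("hub",(235,124),.07),("grip",(342,194),.103),("jawfrontL",(155,178),.05),("jawfrontR",(306,184),.05)):
    w=to_plane(s,*c(*q),z)[:2]; print(n,w,"fix",R@(w-p[:2]))
E
```

```text
[ 0.59525531 -0.04434802  3.04661334] [-0.52 -0.09  0.18  0.15 -0.6  -0.17  0.84 -0.16 -0.15 -1.21  0.36 -0.
 -0.12  1.44]
bearing [ 0.54801122 -0.03781965] fix [ 0.04765028 -0.00201847]
hub [ 0.68060224 -0.05286885] fix [-0.08577034  0.00038842]
grip [ 0.63125835 -0.10938275] fix [-0.04200844  0.0613272 ]
jawfrontL [ 0.65473693 -0.0061291 ] fix [-0.05558897 -0.0436877 ]
jawfrontR [ 0.64861297 -0.09345842] fix [-0.05777463  0.04382879]
```

The fit agrees with the given sizes: the grip radius comes out at 75 mm, the clamp at about 1.33 rad, the jaw at about 14 mm of travel, and the bearing 22 mm short. Next I'll loosen the clamp by pushing the grip with shut fingers.

```bash
cat >> h.py <<'E'
from cell import arm, claw, eyes
fx=np.load("fix.npy")
def fw(x,y,z): # fixture -> world
    a=fx[2]; return np.array([fx[0]+np.cos(a)*x-np.sin(a)*y,fx[1]+np.sin(a)*x+np.cos(a)*y,z])
def wf(P):
    a=fx[2]; d=np.asarray(P)[:2]-fx[:2]; return np.array([np.cos(a)*d[0]+np.sin(a)*d[1],-np.sin(a)*d[0]+np.cos(a)*d[1],P[2]])
def down(th): # tool down, tool x at angle th in fixture
    a=fx[2]+th; x=np.array([np.cos(a),np.sin(a),0]); z=np.array([0,0,-1.]); return np.c_[x,np.cross(z,x),z]
def arc_pose(hx,th,off,z,flip):
    e=np.array([np.cos(th),np.sin(th)]); t=np.array([-e[1],e[0]])
    p=np.array([hx,0])+.075*e+off*t
    return fw(*p,z),down(th+flip)
def swing(hx,th0,th1,off,flip,z=.077,n=10,lim=12):
    for th in np.linspace(th0,th1,n+1)[1:]:
        P,R=arc_pose(hx,th,off,z,flip)
        hit=arm.move_l(P,R,speed=.05,max_force=lim); f=arm.read_wrist_force()
        print(round(float(130-np.degrees(th)),1),hit,np.round(f,1),np.round(wf(arm.read_tcp_pos())*1e3,1),round(float(arm.read_time()),2))
        if hit or np.hypot(f[0],f[1])>20: break
E
python3 - <<'E'
from h import *
for fl in (0,np.pi):
    for th in (50,130): 
        q=arm.inverse_kinematics(*arc_pose(-.086,np.radians(th),-.035,.077,fl)); print(fl,th,None if q is None else np.round(q,2))
flip=np.pi
th=np.radians(54)
claw.close_gripper()
P,R=arc_pose(-.086,th,-.038,.16,flip)
arm.move_pose(P,R); print(arm.read_time())
P[2]=.077; print(arm.move_l(P,R,speed=.1,max_force=8), arm.read_tcp_pos(),arm.read_time())
s=eyes.snapshot("top"); i=s["image"][135:270,260:410,::-1]
s2=eyes.snapshot("side"); j=s2["image"][170:290,240:390,::-1]
cv2.imwrite("pics/c1.png",cv2.resize(np.vstack([i,j]),None,fx=2.3,fy=2.3,interpolation=cv2.INTER_CUBIC))
E
```

```text
0 50 [-0.17  0.06  1.76 -0.    1.33  2.19]
0 130 [-0.23  0.26  1.53 -0.    1.35  0.74]
3.141592653589793 50 [-0.17  0.06  1.76 -0.    1.33 -0.95]
3.141592653589793 130 [-0.23  0.26  1.53 -0.    1.35 -2.4 ]
3.9083
False [ 0.60312741 -0.08363755  0.07776743] 4.8917
```

View pics/c1.png

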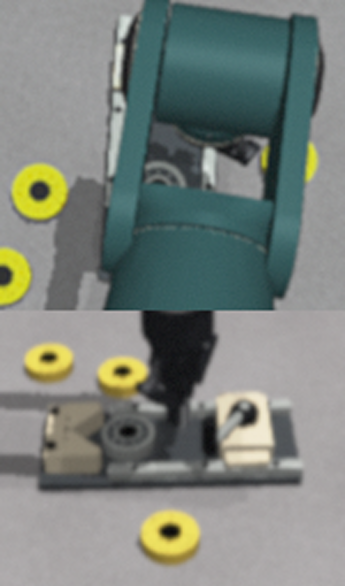

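The shut fingers stand clear between the bearing and the grip. Now I'll swing it loose.

```bash
python3 - <<'E'
from h import *
swing(-.086,np.radians(54),np.radians(140),-.020,np.pi)
s2=eyes.snapshot("side"); j=s2["image"][170:290,240:390,::-1]
cv2.imwrite("pics/c2.png",cv2.resize(j,None,fx=4,fy=4,interpolation=cv2.INTER_CUBIC))
E
```

```text
67.4 False [0.6 0.4 0. ] [-33.7  57.3  77. ] 5.73
58.8 False [ 0.6  0.1 -0.3] [-42.8  64.4  77. ] 6.12
50.2 False [-0.5  0.1 -0.5] [-52.9  70.1  77. ] 6.5
41.6 False [0.2 0.3 0.2] [-63.8  74.2  77. ] 6.88
33.0 False [0.2 0.1 0.1] [-75.1  76.7  77. ] 7.27
24.4 False [-0.2 -1.  -1.1] [-86.7  77.4  77. ] 7.65
15.8 False [0.8 0.1 0. ] [-98.3  76.4  76.9] 8.03
7.2 False [ 0.2 -0.4  1. ] [-109.6   73.7   76.9] 8.42
-1.4 False [ 0.6  0.8 -0.3] [-120.4   69.3   76.9] 8.8
-10.0 True [-6.6 -3.9  5.4] [-129.5   64.7   76.7] 9.1
```

View pics/c2.png

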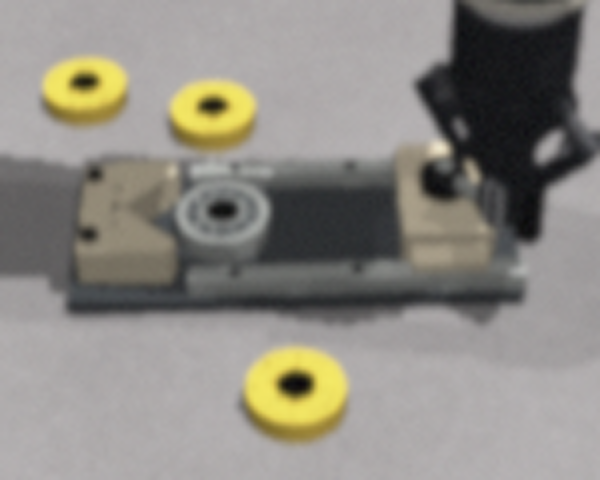

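```bash
python3 - <<'E'
from h import *
s=eyes.snapshot("side")
cc=lambda p:tuple(int(round(v)) for v in ((p[0]-240)*4,(p[1]-170)*4))
print("tcp",cc(proj(s,arm.read_tcp_pos())))
for hx in (-.086,-.1):
  print("hub",hx,cc(proj(s,fw(hx,0,.07))),"jaw front top",cc(proj(s,fw(hx+.03,.044,.05))))
  for th in (54,130): 
    e=np.radians(th)
    print(th,[cc(proj(s,fw(hx+.075*np.cos(e),.075*np.sin(e),z))) for z in (.057,.103)])
E
```

```text
tcp (498, 223)
hub -0.086 (420, 166) jaw front top (378, 235)
54 [(358, 245), (359, 191)]
130 [(502, 238), (507, 183)]
hub -0.1 (441, 166) jaw front top (400, 235)
54 [(380, 245), (381, 190)]
130 [(524, 237), (529, 183)]
```

The projection settles it: the black post at (525,220) is the grip at its loose stop. The jaw has slid back to travel 0, and the fingers are in front of the grip. Now I'll push the jaw.

```bash
python3 - <<'E'
from h import *
st=lambda m,h=None:print(m,h,np.round(wf(arm.read_tcp_pos())*1e3,1),np.round(arm.read_wrist_force(),1),round(float(arm.read_time()),2))
P=arm.read_tcp_pos()
f=wf(P)
# back off from the grip (cw), then up
arm.move_l(fw(f[0]+.012,f[1]+.010,f[2])); 
arm.move_l(fw(f[0]+.012,f[1]+.010,.16),speed=.2)
R=down(np.pi/2+np.pi)
arm.move_pose(fw(-.17,-.025,.16),R); st("above")
st("down",arm.move_l(fw(-.17,-.025,.036),R,speed=.12,max_force=8))
st("near",arm.move_l(fw(-.142,-.025,.036),R,speed=.05,max_force=10))
st("push1",arm.move_l(fw(-.060,-.025,.036),R,speed=.04,max_force=12))
st("push2",arm.move_l(fw(-.024,-.025,.036),R,speed=.02,max_force=14))
s2=eyes.snapshot("side"); j=s2["image"][170:290,240:390,::-1]
cv2.imwrite("pics/c3.png",cv2.resize(j,None,fx=4,fy=4,interpolation=cv2.INTER_CUBIC))
E
```

```text
above None [-169.7  -24.7  159. ] [-0.5 -0.1 -0.8] 10.98
down False [-170.5  -25.    37.1] [-0.1  0.5 -0.6] 12.17
near False [-142.   -25.    36.2] [ 0.3 -0.3 -0.2] 12.88
push1 False [-60.  -24.9  36. ] [ 1.5 -0.2  0. ] 15.07
push2 True [-33.2 -25.   36.2] [ 5.   0.7 -0.4] 16.34
```

View pics/c3.png

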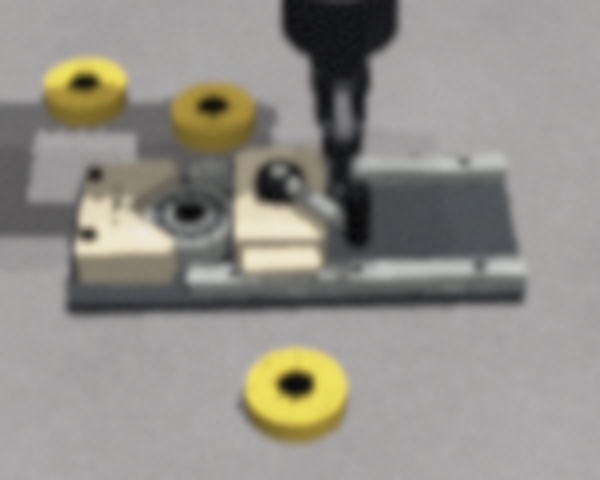

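The push stopped at TCP x = -33.2 mm (-32 expected with the bearing seated), and the bearing lies in the vee. Now I'll tighten.

```bash
python3 - <<'E'
from h import *
f=wf(arm.read_tcp_pos())
arm.move_l(fw(f[0]-.015,f[1],f[2])); arm.move_l(fw(f[0]-.015,f[1],.16),speed=.2)
P,R=arc_pose(.009,np.radians(130),.045,.16,np.pi)
arm.move_pose(P,R); P[2]=.077
print(arm.move_l(P,R,speed=.12,max_force=8),arm.read_time())
swing(.009,np.radians(130),np.radians(41),.020,np.pi,lim=15)
f=wf(arm.read_tcp_pos())
th=np.radians(50); t=np.array([-np.sin(th),np.cos(th)])*.02
arm.move_l(fw(f[0]+t[0],f[1]+t[1],.077)); arm.move_l(fw(f[0]+t[0],f[1]+t[1],.2),speed=.2)
q=arm.read_joint_pos(); q=np.array(q); q[0]+=.8; arm.move_joints(q)
s=eyes.snapshot("top"); i=s["image"][135:270,280:390,::-1]; print(arm.read_time())
cv2.imwrite("pics/c4.png",cv2.resize(i,None,fx=4.4,fy=4.4,interpolation=cv2.INTER_CUBIC))
E
```

```text
False 19.0167
8.9 False [ 0.1 -0.6  0.2] [-46.7  53.9  77. ] 19.91
17.8 False [-0.4 -0.2  0.6] [-37.9  61.8  77. ] 20.3
26.7 False [0.9 0.3 0.7] [-27.8  68.3  77. ] 20.69
35.6 False [-0.2 -0.2 -0.5] [-16.8  73.2  77. ] 21.08
44.5 False [ 0.3  0.8 -0.2] [-5.2 76.3 77. ] 21.48
53.4 False [-0.4  0.5 -0. ] [ 6.8 77.6 77. ] 21.87
62.3 False [0.9 0.  0.1] [18.8 77.  77. ] 22.26
71.2 False [-0.4 -0.2  1. ] [30.7 74.5 77. ] 22.65
80.1 False [ 1.7 -0.9 -1. ] [41.8 70.3 77. ] 23.04
89.0 True [ 13.4 -11.1  -6.1] [42.8 70.5 77.6] 23.25
26.0
```

View pics/c4.png

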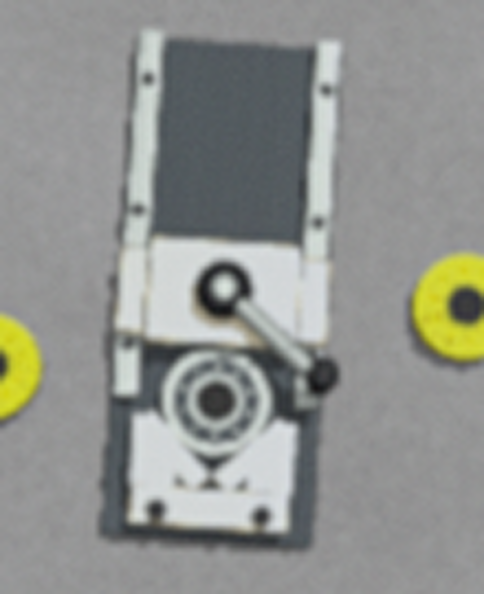

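The handle is on the tight side: hub (223,289), grip (322,374), bearing (217,401) in the vee. I'll convert these to numbers.

```bash
python3 - <<'E'
from h import *
s=eyes.snapshot("top")
c=lambda x,y:(280+(x+.5)/4.4-.5,135+(y+.5)/4.4-.5)
b,h,g=[wf(to_plane(s,*c(*q),z)) for q,z in (((217,401),.032),((223,289),.07),((322,374),.103))]
print(b,h,g,"q",np.radians(130)-np.arctan2(g[1]-h[1],g[0]-h[0]),"jaw",h[0]+.1,"gap b-h",b[0]-h[0])
E
```

```text
[0.06963475 0.00053031 0.032     ] [ 0.00999459 -0.00048107  0.07      ] [0.05833311 0.05576852 0.103     ] q 1.4080333450252707 jaw 0.10999458823735352 gap b-h 0.05964016292858952
```

```bash
python3 -c "
from cell import arm
arm.finish_job(); print(arm.read_time())"
```

```text
the job is handed in; nothing more can be done
the job is handed in; nothing more can be done
```

The clamp was swung loose, the jaw pushed up until the bearing was home in the vee, and the clamp swung back tight. I then handed the job in at about 26 s of the 67 s allowed. No verdict was reported.

- **How:** I did it all with shut fingers. I swung the handle loose to its stop, pushed the jaw's rear face until the force stop tripped, then swung the handle back to its tight stop.
- **Jaw slid back while loosening:** the jaw moved from about 14 mm of travel to its rear end, which did no harm.
- **Last check (top camera):**

| Item | Measured | Target |
|---|---|---|
| Bearing position along the fixture | 69.6 mm (0.5 mm off sideways) | 70 mm, within 3 mm |
| Jaw travel | about 110 mm | over 106.5 mm (touches at 109 mm) |
| Clamp angle | about 1.41 rad | over 1.1 rad (stop at 1.4) |

- **Agreement:** the push stopped 1.2 mm from where the fingers should be with the bearing seated. The camera puts the bearing and clamp axis 59.6 mm apart, against 61 mm expected. Both are within the calibration error.
- **Not measured:** I never worked near the big bearing, tin or screwdriver, and I did not measure their positions afterwards.

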